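# Refill the ball feeder through its spring shutter with a chute

### The job

Take the small metal chute with its four bearing balls off the rubber mat, push the ball feeder's spring shutter fully open, up to its stop, with the chute's two rounded noses, and keep it pressed open gently (the chute must never push on the feeder with more than 15 N) while you tilt the chute nose down until all four balls have gone, none spilt, down the narrow opening into the feeder. Then stand the empty chute back on the mat, flat on its foot, and let go, leaving the other things on the bench alone.

Things in the scene. Friction and masses are not known exactly. Their poses are not given: they have to be found in the camera images.
- chute: Loose bare-aluminium chute, about 160 g empty, standing on the mat: a straight open-topped channel, nose to its own -x, z up. Origin: on its underside. Side walls 3 mm thick, 36 mm high from x = -30 to +60 mm, their outer faces at y = +-13 mm; further forward they span only z = 18 to 36 mm. A foot flange 50 mm wide (y), 4 mm thick lies under the rear, x = 37 to 57 mm.
- grip (a point): Good grip on the chute, between its outer wall faces (26 mm across y): x = 0, y = 0, z = 26 mm in the chute's frame, near its centre of mass. Nothing but flat wall within 25 mm either way along x.
- floor_end (a point): Front end of the channel's floor: x = -59, y = 0, z = 22 mm in the chute's frame. Channel 20 mm wide inside; floor slopes 4 degrees down to the closed rear (x = 57 mm). Balls stay put while the chute is moved smoothly within 5 degrees of level; from about 8 to 12 degrees nose down they roll, 30 degrees empties it in 2 s. They drop only between floor end and nose tips.
- nose (a point): Common centre line of the chute's two round noses, midway between them: x = -70, y = 0, z = 27 mm in the chute's frame. The side walls run on past the floor's end as two cheeks; each ends in a round nose of 9 mm radius about this line (tips at x = -79 mm), so tilting the chute about this line leaves the tips where they press.
- feeder: Ball feeder fixed to the bench: dark base plate 170 x 90 x 8 mm under a clear-walled bin 103 x 66 mm with a metal deck, its top 95 mm above the bench. Origin on the bench, z up, y = 0 its middle; the noses push towards its -x. Bin, deck and shutter are one head clamped in slots: it may sit up to 18 mm off nominal either way along x (not seen in this pose) and does not slip.
- opening (a point): Nominal centre of the opening in the deck, at deck height: x = 9, y = 0, z = 95 mm in the feeder's frame; the opening is 18 mm (x) by 30 mm (y). The deck runs from x = -70 to +33 mm. All shifts along x with the head. Keep the nose line 11 to 15 mm above the deck while pushing and pouring: the cheeks then fence the balls in and do not rub on the deck.
- plate_shut (a point): Nominal place of the push plate's flat front (facing +x) with the shutter shut: x = 21, y = 0, z = 108 mm in the feeder's frame; shifts with the head. The plate is 36 mm wide (y), from 3 to 33 mm above the deck, upright on the edge of the 3 mm sliding shutter that covers the opening. The shutter springs shut when released.
- plate_open (a point): The same point with the shutter fully open at its stop, 21.5 mm further: nominally x = -0.5 mm; shifts with the head. The spring resists with 2 N at first, 4 N near the stop. The plate sits on rubber buffers (5 N per mm, up to 6 mm), so past the stop the force climbs about 5 N for each further mm. Short of the stop by 3.5 mm or more, a ball does not pass.
- mat: Black rubber mat 220 (x) x 130 (y) x 3 mm on the bench, fixed; origin at the middle of its underside. The chute stands on it and goes back on it.
- ball0_center (a point): Centre of one of four steel bearing balls, 16 mm in diameter, 17 g, lying in the chute.
- ball1_center (a point): Centre of one of four steel bearing balls, 16 mm in diameter, 17 g, lying in the chute.
- ball2_center (a point): Centre of one of four steel bearing balls, 16 mm in diameter, 17 g, lying in the chute.
- ball3_center (a point): Centre of one of four steel bearing balls, 16 mm in diameter, 17 g, lying in the chute.
- pliers: Bystander: pliers with red grips, 140 mm long, lying flat, 14 mm high; origin at the joint, on the bench.
- motor: Bystander: small steel motor 60 mm long, 36 mm in diameter, lying; brass and steel shaft at +x; origin under its middle.
- tin: Bystander: round shallow brass-coloured tin, 60 mm across, 18 mm high; origin under its centre.
- casting: Bystander: aluminium plate 100 x 55 x 6 mm with two holes and an 18 mm high boss; origin under its centre.
- screwdriver: Bystander: screwdriver lying on the bench; origin under its middle.
Things that resemble listed ones, but are neither listed nor needed, are in the scene too. What is meant by the feeder is not green, and is the smaller of those in its own colour.

How it is judged:
On the way, in this order (a step that is already met when the one before it is completed fails the run):
1. the chute, off the mat and about level with all its balls, presses on the feeder (contact force between chute and feeder above 1 N and height (world z) of chute above 0.04 m and angle between chute's own z axis and vertical below 0.2 rad and distance between each of ball0_center, ball1_center, ball2_center, ball3_center and chute below 0.085 m), for 0.2 s.
2. all four balls are inside the feeder (z of ball0_center in the frame of feeder between 0.0185 and 0.085 m and x of ball0_center in the frame of feeder between -0.09 and 0.052 m and y of ball0_center in the frame of feeder between -0.032 and 0.032 m and z of ball1_center in the frame of feeder between 0.0185 and 0.085 m and x of ball1_center in the frame of feeder between -0.09 and 0.052 m and y of ball1_center in the frame of feeder between -0.032 and 0.032 m and z of ball2_center in the frame of feeder between 0.0185 and 0.085 m and x of ball2_center in the frame of feeder between -0.09 and 0.052 m and y of ball2_center in the frame of feeder between -0.032 and 0.032 m and z of ball3_center in the frame of feeder between 0.0185 and 0.085 m and x of ball3_center in the frame of feeder between -0.09 and 0.052 m and y of ball3_center in the frame of feeder between -0.032 and 0.032 m), for 0.2 s.
At the end, for the whole second after the job is handed in: All four balls lie inside the feeder's bin, below its deck; the empty chute stands flat (within 3.4 degrees, underside within 4 mm of the mat) and at rest on the mat, its origin within 60 mm of the mat's middle; the five bystanders are within 30 mm of where they were (all of step 2 and horizontal distance between chute and mat below 0.06 m and z of chute in the frame of mat below 0.007 m and angle between chute's own z axis and vertical below 0.06 rad and linear speed of chute below 0.02 m/s and distance of each of pliers, motor, tin, casting, screwdriver from where it was at the start of the episode below 0.03 m); the robot touches nothing.
It fails at once if the chute presses on the feeder with more than 15 N (contact force between chute and feeder above 15 N).
It fails at once if a ball falls to the bench or the mat (height (world z) of ball0_center below 0.0135 m or height (world z) of ball1_center below 0.0135 m or height (world z) of ball2_center below 0.0135 m or height (world z) of ball3_center below 0.0135 m).
It also fails if it takes over 72 s, if anything falls off the work surface, if the arm or the gripper's body presses on something with over 40 N, if the wrist force passes 120 N, or if a joint passes its speed limit or range.

### The arm

A 6-joint arm with a two-finger parallel gripper is mounted at the origin on the work surface. World frame = base frame: x ahead of the robot, y to its left, z up, the work surface at z = 0. Lengths are in m, angles in rad, forces in N, time in s.
With the tool pointing down it reaches from about 0.25 to 0.775 m from the base axis. Payload 8.9 kg.
Tool frame: the origin (TCP) lies on the mounting face of the last link; the fingertips stand 173 mm ahead of it and the grasp point (between the pads) lies r.grip_point_offset ahead of it (r.grip_point_offset is the distance from the TCP to the grasp point, in m); z points along the fingers, y is the direction in which the jaws open and shut (so a half turn about z gives the same grasp; the last joint's range is limited). The gripper opens to 85 mm and grips with 20 to 120 N. Pads are 22 mm wide; open, the fingers measure 114 mm over their backs; the gripper's body (76 mm by 85 mm) begins 54 mm behind the grasp point. The pads swing forward as they close: fully open they stand 13 mm farther back than shut.
Start: joints at [-0.139, 0.291, -0.153, 1.127, 0, 1.431], TCP at [0.525, 0, 0.405] pointing down, gripper open.
Joint ranges: [-2.52, 2.52], [-0.91, 1.74], [-1.3, 1.37], [-1.96, 2.02], [-1.52, 1.47], [-3.14, 3.14]. Speed limits (rad/s): [2.22, 2.22, 2.79, 3.14, 3.14, 3.14].

### API

Orientations are given as a rotation vector (axis times angle).
In Python, from rig import r, vision, job gives the robot as it stands. The module is installed in compiled form; this text tells all that it offers.
- The arm moves only by the shell command python3 -m pendant 'ROWS'. ROWS is JSON, one flat list of numbers, 7 for each row, row after row: the shift along the tool's x, y, z in units of 30 mm (1.0 is 30 mm), then the turn, a rotation vector about the tool's x, y, z in units of 5 degrees (1.0 is 5 degrees), then the closure, from -1 (fully open) to 1 (shut). In form: [x, y, z, rx, ry, rz, grip, x, y, z, rx, ry, rz, grip, ...]. A call has 1 to 5 rows; each row shifts and turns the commanded pose from where the row before left it, along the tool's axes as they then stand; what a row does not reach is not made up. A row lasts 1/12 s, in which the tool goes at most 41.7 mm and 7.16 degrees, less where a joint would pass 70% of its speed; a pose out of reach is approached as far as the arm can. A call is refused whole if a number of a shift passes 1 or a number of a turn 1, either way. A call with a gripper value outside its range is refused whole. The fingers move at their own pace and stop on an object; the grip force is fixed at half the most. Time passes only in rows, so rows that do not move let the fingers close. It gives the time, the measured TCP pose, the force and the opening at its end, in the units of the state.
- r.read_state(): the state, without advancing time (a new reading comes with each control period).
- vision.read_camera(name): name is "scene" or "side" or "wrist"; returns a dict with "image" (480x640x3 uint8, blue, green, red), "fov_y" (degrees; the focal length in pixels is half the picture's height over the tangent of half this angle, whatever the lens; pixels are square), "cx", "cy" (the principal point, pixels), "cam_to_world" (4x4, takes a point from camera to world coordinates); the wrist camera has in their place "T_tool_cam" (4x4, takes a point from camera to tool coordinates, whose origin is the TCP and whose axes are the flange's). Camera axes: x right, y down, z forward; pixel columns grow to the right and rows downward; lengths in m; the calibration is good to about 2 mm. A picture is of the moment at which its call begins: read the wrist's pose just before it. There is no depth.
- job.hand_in(): hands the job in, once; it reports no verdict.
The state is a dict: "clock": time; "joints": joint angles; "joint_vel": joint speeds; "tau": joint torques, N m; "tool_pos": TCP position; "tool_rot": TCP orientation; "wrist_force": force on the tool from outside, world axes, zero at the start; "ft_torque": the same for the moment, N m; "gripper_width": finger opening in m.
Only numpy, scipy, OpenCV 4.12 (cv2) and the standard library are available. Lean on these libraries where they do the work, as an engineer would, in place of code of your own. Each camera call takes 0.05 s, during which the arm holds its last target. There are 200 camera calls.

## Working session

There is one attempt and no reset: what is moved stays moved. The work goes in short steps, Python scripts to look and compute and a shell command to move; the robot and the scene stay as the last step left them, time stands still between calls to the robot, and variables do not carry over. Pictures are saved under pics/ and viewed, about 8 in all and at most 12, crops included, and the job is handed in when it is done.

```bash
ls; mkdir -p pics
python3 - <<'E'
from rig import r,vision,job
import cv2,numpy as np
s=r.read_state();print(s,r.grip_point_offset)
for n in("scene","side"):
    c=vision.read_camera(n);cv2.imwrite(f"pics/{n}0.png",c["image"]);np.savez(f"{n}0.npz",**c);print(n,c["fov_y"],c["cx"],c["cy"],np.round(c["cam_to_world"],4).tolist())
E
```

```text
pics
{'clock': 0.0, 'joints': array([-1.39320978e-01,  2.91282511e-01, -1.54154456e-01,  1.12670122e+00,
        3.98841910e-05,  1.43148508e+00]), 'joint_vel': array([-7.49943601e-04,  7.40130622e-05, -1.32844666e-03,  1.03677163e-03,
        9.85586028e-04,  8.40274390e-04]), 'tau': array([-3.46096487e-03, -5.37150800e+01,  3.31364536e+01,  1.60375424e-02,
       -3.39078597e-04,  1.08972756e-05]), 'tool_pos': array([5.24776049e-01, 3.02804191e-05, 4.04120499e-01]), 'tool_rot': array([-2.22067755e+00, -2.22065589e+00,  1.21857335e-03]), 'wrist_force': array([ 0.59644167, -0.09065777, -0.27226972]), 'ft_torque': array([ 0.01453216,  0.03990798, -0.00554897]), 'gripper_width': 0.08537565037160447} 0.1547
scene 57.21072355911812 316.4392471459766 235.43114646024998 [[-0.0918, 0.649, -0.7552, 1.3136], [0.9957, 0.071, -0.06, -0.043], [0.0147, -0.7575, -0.6527, 0.7153], [0.0, 0.0, 0.0, 1.0]]
side 56.68199353513721 315.90001668606936 238.6469083232187 [[-0.8449, -0.4007, 0.3543, 0.2647], [-0.5348, 0.6378, -0.5543, 0.4288], [-0.0038, -0.6578, -0.7532, 0.7696], [0.0, 0.0, 0.0, 1.0]]
```

View pics/scene0.png

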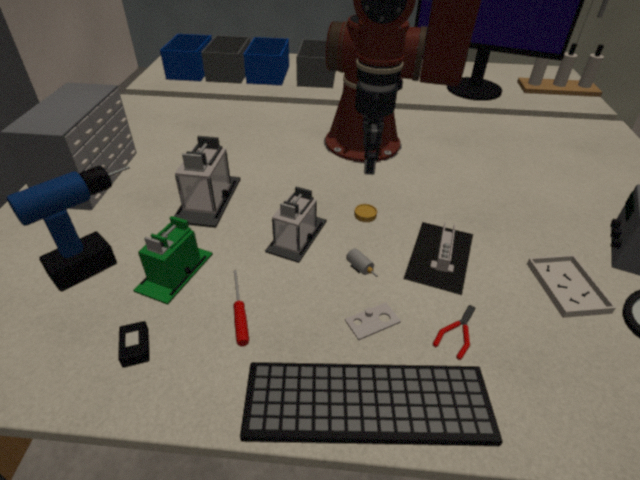

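View pics/side0.png

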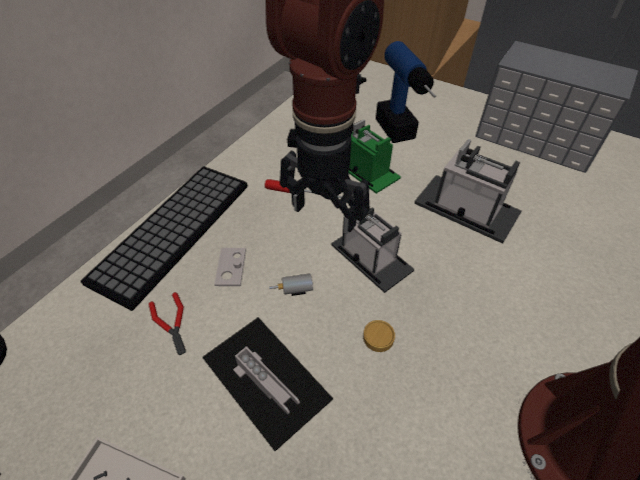

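The picture shows three feeder-like things in the scene view: a large grey one (205,180), a small grey one (297,222) and a green one (172,258). I choose the small grey one at (297,222). The chute is on the mat at (445,245), and I'll check both in one close crop.

Run:
```python
import cv2,numpy as np
a=cv2.imread("pics/scene0.png");b=cv2.imread("pics/side0.png")
def crop(i,x,y,w=100,h=75): return cv2.convertScaleAbs(cv2.resize(i[y:y+h,x:x+w],(400,300),interpolation=cv2.INTER_CUBIC),alpha=1.5)
o=np.vstack([np.hstack([crop(a,250,185),crop(b,325,210)]),np.hstack([crop(a,395,220),crop(b,215,335)])])
cv2.imwrite("pics/crop0.png",o)
```

```text
(no output)
```

View pics/crop0.png

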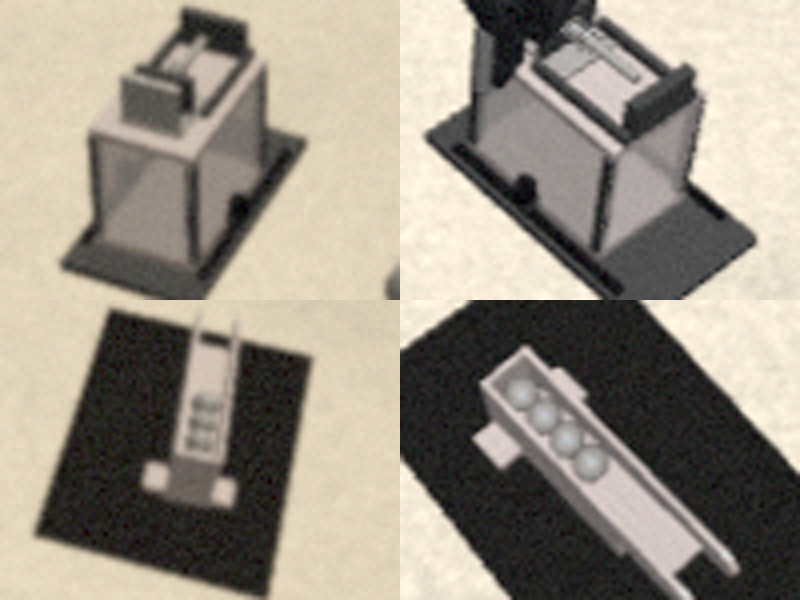

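The crop confirms the small grey feeder. Its push plate is at scene (289,211), facing the scene camera. The chute's nose points towards the robot, with four balls at its rear. Next I'll get rough positions by casting rays.

```bash
cat > h.py <<'E'
import cv2,numpy as np
from scipy.spatial.transform import Rotation as R
def ray(c,u,v,T=None):
    T=c["cam_to_world"] if T is None else T
    f=240/np.tan(np.radians(float(c["fov_y"]))/2)
    d=T[:3,:3]@np.array([(u-c["cx"])/f,(v-c["cy"])/f,1]);return T[:3,3],d
def onz(c,u,v,z,T=None):
    o,d=ray(c,u,v,T);return o+d*(z-o[2])/d[2]
def proj(c,p,T=None):
    T=c["cam_to_world"] if T is None else T
    f=240/np.tan(np.radians(float(c["fov_y"]))/2)
    q=T[:3,:3].T@(np.asarray(p)-T[:3,3]);return f*q[0]/q[2]+c["cx"],f*q[1]/q[2]+c["cy"]
def wristT(s,c):
    T=np.eye(4);T[:3,:3]=R.from_rotvec(s["tool_rot"]).as_matrix();T[:3,3]=s["tool_pos"];return T@c["T_tool_cam"]
E
python3 - <<'E'
from h import *
A=dict(np.load("scene0.npz"));B=dict(np.load("side0.npz"))
def poly(c,x,y,w,h,lo,hi,z,eps=3):
    g=cv2.cvtColor(c["image"],cv2.COLOR_BGR2GRAY);m=np.zeros_like(g);m[y:y+h,x:x+w]=cv2.inRange(cv2.GaussianBlur(g,(3,3),0),lo,hi)[y:y+h,x:x+w]
    k=max(cv2.findContours(m,0,1)[0],key=cv2.contourArea)
    p=cv2.approxPolyDP(k,eps,True)[:,0]
    for q in p: print(q,np.round(onz(c,*q,z),4))
print("mat scene");poly(A,395,215,90,85,0,60,.003)
print("mat side");poly(B,190,310,150,140,0,60,.003)
for n,c,pts in[("scene",A,[(205,300,'b'),(62,265,'b'),(305,145,'b')]),("side",B,[(25,135,'b'),(355,240,'b')])]:
    ox,oy=(250,185) if c is A else (325,210)
    for x,y,_ in pts: print(n,"base",np.round(onz(c,ox+x/4,oy+y/4,.008),4))
# deck corners (z=.095) and foot flange corners, chute top rear corners z=.039
for x,y in[(93,132),(192,157),(268,62)]: print("deck scene",np.round(onz(A,250+x/4,185+y/4,.095),4))
for x,y in[(212,155),(302,95)]: print("deck side",np.round(onz(B,325+x/4,210+y/4,.095),4))
for x,y in[(143,185),(237,205)]: print("foot scene",np.round(onz(A,395+x/4,220+y/4,.007),4))
for x,y in[(90,90),(127,48),(335,270)]: print("chute top side",np.round(onz(B,215+x/4,335+y/4,.039),4))
E
```

```text
mat scene
[423 223] [0.4106 0.1602 0.003 ]
[405 278] [0.6132 0.102  0.003 ]
[460 293] [0.6458 0.2183 0.003 ]
[471 235] [0.4457 0.2759 0.003 ]
[455 232] [0.4382 0.2375 0.003 ]
[452 272] [0.5828 0.21   0.003 ]
[435 269] [0.5772 0.1724 0.003 ]
[429 264] [0.562  0.1603 0.003 ]
[432 259] [0.5443 0.169  0.003 ]
[437 260] [0.5465 0.1804 0.003 ]
[442 228] [0.4258 0.2067 0.003 ]
mat side
[257 318] [0.6125 0.103  0.003 ]
[203 357] [0.6468 0.223  0.003 ]
[276 449] [0.4381 0.2812 0.003 ]
[331 397] [0.4068 0.1606 0.003 ]
scene base [ 0.5856 -0.1349  0.008 ]
scene base [ 0.5651 -0.2222  0.008 ]
scene base [ 0.4371 -0.0882  0.008 ]
side base [ 0.5855 -0.1371  0.008 ]
side base [ 0.3981 -0.1678  0.008 ]
deck scene [ 0.5464 -0.2025  0.095 ]
deck scene [ 0.5624 -0.1443  0.095 ]
deck scene [ 0.4689 -0.1104  0.095 ]
deck side [ 0.4641 -0.1104  0.095 ]
deck side [ 0.4436 -0.1702  0.095 ]
foot scene [0.5733 0.1624 0.007 ]
foot scene [0.5839 0.214  0.007 ]
chute top side [0.5765 0.2008 0.039 ]
chute top side [0.5753 0.176  0.039 ]
chute top side [0.4404 0.2095 0.039 ]
```

Run:
```python
from h import *
from rig import r,vision
s=r.read_state();c=vision.read_camera("wrist");T=wristT(s,c)
print(c["fov_y"],c["cx"],c["cy"],np.round(c["T_tool_cam"],4).tolist());print(np.round(R.from_rotvec(s["tool_rot"]).as_matrix(),3).tolist())
for p in[(.5,.19,.04),(.54,-.16,.108),(.46,-.14,.095)]:print(proj(c,p,T))
cv2.imwrite("pics/w0.png",c["image"])
```

```text
58.03826734026116 318.28881983673415 235.47053406118243 [[-0.0001, -0.9541, -0.2994, 0.0763], [1.0, 0.0001, -0.0008, -0.0005], [0.0008, -0.2994, 0.9541, 0.0304], [0.0, 0.0, 0.0, 1.0]]
[[0.0, 1.0, -0.001], [1.0, -0.0, 0.0], [0.0, -0.001, -1.0]]
(np.float64(282.32390010062966), np.float64(-81.23948836951905))
(np.float64(339.969287339182), np.float64(430.2485829763227))
(np.float64(234.97204769907526), np.float64(396.29615648468825))
```

```bash
python3 -m pendant '[0.5,0,0.2,0,0,0,-1, 0.95,0,0.4,0,0,0,-1, 0.95,0,0.4,0,0,0,-1, 0.95,0,0.5,0,0,0,-1, 0.95,0,0.5,0,0,0,-1]' >/dev/null
python3 -m pendant '[0.95,0,0.4,0,0,0,-1, 0.85,0,0.4,0,0,-0.5,-1, 0.5,0,0.2,0,0,-1,-1, 0,0,0,0,0,-1,-1, 0,0,0,0,0,-1,-1]' >/dev/null
python3 -m pendant '[0,0,0,0,0,-1,-1, 0,0,0,0,0,-1,-1, 0,0,0,0,0,-1,-1, 0,0,0,0,0,-1,-1, 0,0,0,0,0,-1,-1]' >/dev/null
python3 -m pendant '[0,0,0,0,0,-1,-1, 0,0,0,0,0,-1,-1, 0,0,0,0,0,-1,-1, 0,0,0,0,0,-1,-1, 0,0,0,0,0,-1,-1]' >/dev/null
python3 -m pendant '[0,0,0,0,0,-1,-1, 0,0,0,0,0,-1,-1, 0,0,0,0,0,0,-1, 0,0,0,0,0,0,-1, 0,0,0,0,0,0,-1]'
python3 - <<'E'
from h import *
from rig import r,vision
s=r.read_state();c=vision.read_camera("wrist");T=wristT(s,c)
print(s["clock"],s["tool_pos"],R.from_rotvec(s["tool_rot"]).as_matrix()[:,1])
cv2.imwrite("pics/w1.png",c["image"]);np.savez("w1.npz",T=T,**{k:c[k] for k in("image","fov_y","cx","cy")})
g=cv2.cvtColor(c["image"],cv2.COLOR_BGR2GRAY);print(np.percentile(g,[5,25,50,75,95]))
E
```

```text
clock: 2.23
tool_pos: [0.5243, 0.198, 0.3146]
tool_rot: [-0.346, -3.122, 0.0]
wrist_force: [-0.2, 0.4, 0.3]
gripper_width: 0.0855
2.2333 [0.52428114 0.19797703 0.31455546] [ 2.19185747e-01  9.75683138e-01 -1.48316080e-04]
[ 30.  59. 210. 216. 222.]
```

View pics/w1.png

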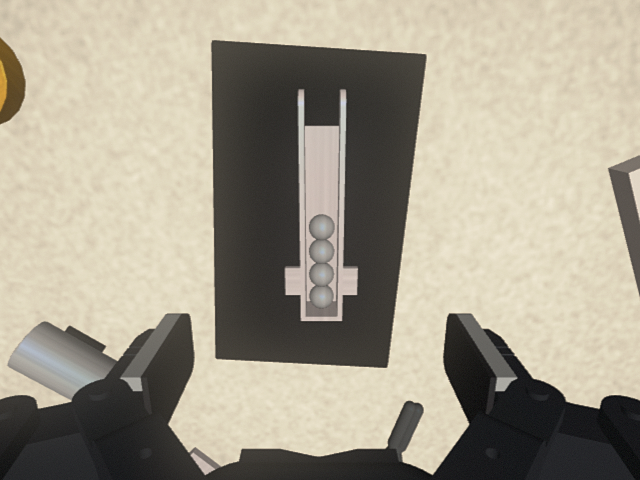

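The wrist view shows the chute upright in the image, with tips at (300,90) and (343,90), rear wall at (301..342,320), foot at (286..357, 267..294) and the balls in line at u=321.

Run:
```python
from h import *
c=dict(np.load("w1.npz"));T=c["T"]
g=cv2.GaussianBlur(cv2.cvtColor(c["image"],cv2.COLOR_BGR2GRAY),(3,3),0)
m=np.zeros_like(g);m[60:345,230:385]=cv2.inRange(g,90,255)[60:345,230:385]
m=cv2.morphologyEx(m,cv2.MORPH_CLOSE,np.ones((3,3)))
rows=[]
for v in list(range(95,255,5)):
    u=np.flatnonzero(m[v,285:360])+285
    if len(u): rows.append([v,u[0],u[-1]])
rows=np.array(rows)
P=[ (onz(c,a,v,.039,T)+onz(c,b,v,.039,T))[:2]/2 for v,a,b in rows]
P=np.array(P);k=np.polyfit(P[:,0],P[:,1],1);yaw=np.degrees(np.arctan(k[0]))
print(rows[[0,10,20,-1]].tolist(),"yaw",yaw,"res",np.std(P[:,1]-np.polyval(k,P[:,0])))
v=np.flatnonzero(m[:,325]|m[:,315]);col=np.flatnonzero(m[:,301]);print("rear v",v.max(),"floor v",v.min(),"tip v",col.min(),np.flatnonzero(m[:,343]).min())
ax=np.array([np.cos(np.radians(yaw)),np.sin(np.radians(yaw))])
rear=onz(c,321.5,320.5,.039,T)[:2];fl=onz(c,321.5,126,.025,T)[:2];tip=onz(c,321.5,v.min()*0+col.min(),.030,T)[:2]
print("origin from rear(60)",rear-.06*ax,"floor(-59)",fl+.059*ax,"tip(-79)",tip+.079*ax)
# foot edges at z=.007, ends y=+-25
f=np.flatnonzero(m[280]);print("foot",f[0],f[-1],onz(c,f[0],280,.007,T),onz(c,f[-1],280,.007,T))
mm=[onz(c,u,w,.003,T)[:2] for u,w in((212,41),(427,54),(387,367),(216,358))];print("mat",np.round(mm,4).tolist(),np.mean(mm,0))
```

```text
[[95, 298, 346], [145, 298, 345], [195, 299, 344], [250, 299, 343]] yaw -12.77284835318009 res 0.00010431996856626273
rear v 321 floor v 125 tip v 89 89
origin from rear(60) [0.52082995 0.20054084] floor(-59) [0.52101212 0.20011499] tip(-79) [0.52071677 0.20005789]
foot 285 357 [0.56018678 0.1658504  0.007     ] [0.57115301 0.21458156 0.007     ]
mat [[0.4023, 0.16], [0.4376, 0.2842], [0.6475, 0.2229], [0.6117, 0.0996]] [0.52477082 0.1916644 ]
```

```bash
python3 -m pendant '[0.13,0.05,0.4,0,0,0,-1, 0,0,0.8,0,0,0,-1, 0,0,0.8,0,0,0,-1, 0,0,0.8,0,0,0,-1, 0,0,0.8,0,0,0,-1]' >/dev/null
python3 -m pendant '[0,0,0.4,0,0,0,-1, 0,0,0.26,0,0,0,-1, 0,0,0.1,0,0,0,-1, 0,0,0,0,0,0,-1, 0,0,0,0,0,0,-1]'
python3 -m pendant '[0,0,0,0,0,0,1, 0,0,0,0,0,0,1, 0,0,0,0,0,0,1, 0,0,0,0,0,0,1, 0,0,0,0,0,0,1]'
python3 -m pendant '[0,0,0,0,0,0,1, 0,0,0,0,0,0,1, 0,0,0,0,0,0,1, 0,0,0,0,0,0,1, 0,0,0,0,0,0,1]'
```

```text
clock: 3.12
tool_pos: [0.5213, 0.2004, 0.1846]
tool_rot: [0.343, 3.122, 0.001]
wrist_force: [-1.2, -0.3, 0.5]
gripper_width: 0.0852
clock: 3.53
tool_pos: [0.521, 0.2003, 0.1842]
tool_rot: [0.342, 3.123, 0.0]
wrist_force: [-1.0, 5.4, 14.7]
gripper_width: 0.0255
clock: 3.95
tool_pos: [0.5209, 0.2003, 0.1843]
tool_rot: [0.342, 3.122, 0.0]
wrist_force: [-1.8, 0.7, 6.1]
gripper_width: 0.0249
```

```bash
python3 -m pendant '[0,0,-0.1,0,0,0,1, 0,0,-0.2,0,0,0,1, 0,0,-0.4,0,0,0,1, 0,0,-0.5,0,0,0,1, 0,0,-0.5,0,0,0,1]'
python3 -m pendant '[0,0,-0.4,0,0,0,1, 0,0,-0.4,0,0,0,1, 0,0,-0.4,0,0,0,1, 0,0,-0.4,0,0,0,1, 0,0,-0.4,0,0,0,1]' >/dev/null
python3 -m pendant '[0,0,-0.4,0,0,0,1, 0,0,-0.4,0,0,0,1, 0,0,-0.2,0,0,0,1, 0,0,-0.1,0,0,0,1, 0,0,0,0,0,0,1]'
python3 - <<'E'
from h import *
from rig import r,vision
s=r.read_state();c=vision.read_camera("wrist")
print(s["wrist_force"]);cv2.imwrite("pics/w2.png",c["image"])
E
```

```text
clock: 4.37
tool_pos: [0.5206, 0.2002, 0.2355]
tool_rot: [-0.342, -3.122, 0.0]
wrist_force: [-0.0, -0.3, -1.5]
gripper_width: 0.025
clock: 5.2
tool_pos: [0.5209, 0.2003, 0.3284]
tool_rot: [0.342, 3.122, 0.0]
wrist_force: [-0.7, 0.5, -2.4]
gripper_width: 0.0252
[-0.68118229  0.53637226 -2.37632736]
```

View pics/w2.png

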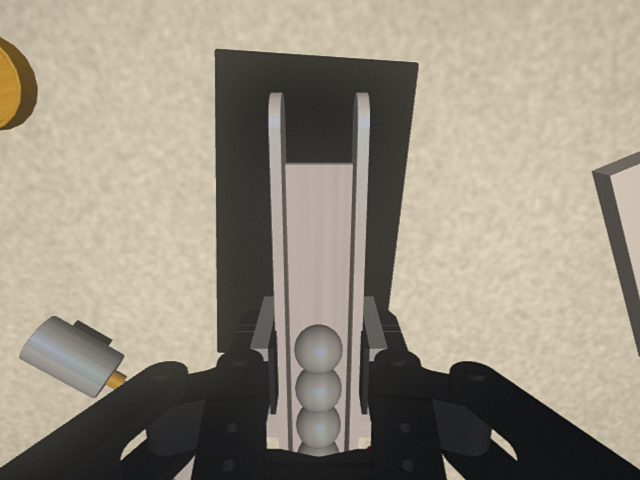

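Grip is good: level, four balls in the channel, tips at (277,93) and (362,93). Moving towards the feeder.

```bash
python3 -m pendant '[-0.06,-0.11,0,0,0,0,1, -0.12,-0.22,0,0,0,0,1, -0.19,-0.34,0,0,0,0,1, -0.25,-0.45,0,0,0,0,1, -0.25,-0.45,0,0,0,0,1]' >/dev/null
python3 -m pendant '[-0.25,-0.45,0,0,0,0,1, -0.25,-0.45,0,0,0,0,1, -0.25,-0.45,0,0,0,0,1, -0.25,-0.45,0,0,0,0,1, -0.25,-0.45,0,0,0,0,1]' >/dev/null
python3 -m pendant '[-0.25,-0.45,0,0,0,0,1, -0.25,-0.45,0,0,0,0,1, -0.25,-0.45,0,0,0,0,1, -0.25,-0.45,0,0,0,0,1, -0.25,-0.45,0,0,0,0,1]' >/dev/null
python3 -m pendant '[-0.25,-0.45,0,0,0,0,1, -0.25,-0.45,0,0,0,0,1, -0.25,-0.45,0,0,0,0,1, -0.25,-0.45,0,0,0,0,1, -0.25,-0.45,0,0,0,0,1]' >/dev/null
python3 -m pendant '[-0.25,-0.45,0,0,0,0,1, -0.25,-0.45,0,0,0,0,1, -0.25,-0.45,0,0,0,0,1, -0.25,-0.45,0,0,0,0,1, -0.25,-0.45,0,0,0,0,1]' >/dev/null
python3 -m pendant '[-0.25,-0.45,0,0,0,0,1, -0.25,-0.45,0,0,0,0,1, -0.19,-0.34,0,0,0,0.3,1, -0.12,-0.22,0,0,0,0.3,1, -0.06,-0.11,0,0,0,0.36,1]' >/dev/null
python3 -m pendant '[0,0,0,0,0,0,1, 0,0,0,0,0,0,1, 0,0,0,0,0,0,1]'
python3 - <<'E'
from h import *
from rig import r,vision
s=r.read_state();c=vision.read_camera("wrist");T=wristT(s,c)
print(s["wrist_force"]);cv2.imwrite("pics/w3.png",c["image"]);np.savez("w3.npz",T=T,s=s["tool_pos"],**{k:c[k] for k in("image","fov_y","cx","cy")})
E
```

```text
clock: 8.0
tool_pos: [0.639, -0.1988, 0.3279]
tool_rot: [-0.471, -3.106, -0.0]
wrist_force: [1.6, 0.7, -1.9]
gripper_width: 0.025
[ 1.58818294  0.71715139 -1.91258459]
```

View pics/w3.png

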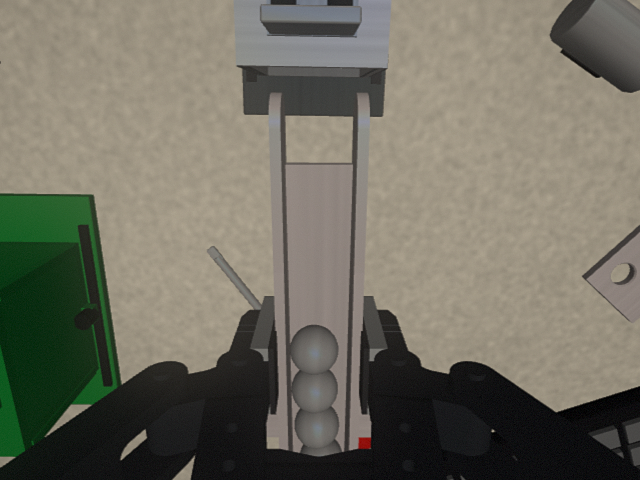

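The wrist view shows the deck's front edge at v=66 (u 236–388), the plate's front at u 261–361, v 5–35, and the nose tips at v=93. It is nearly aligned.

Run:
```python
from h import *
c=dict(np.load("w3.npz"));T=c["T"];t=c["s"]
g=cv2.cvtColor(c["image"],cv2.COLOR_BGR2GRAY).astype(float)
for v in(10,20,28,45,55):print(v,"grad u",[int(u) for u in np.argsort(-abs(np.diff(cv2.GaussianBlur(g,(5,5),0)[v,220:400])))[:8]+220])
for u in(245,255,300,330,380):print(u,"grad v",sorted(int(x) for x in np.argsort(-abs(np.diff(cv2.GaussianBlur(g,(5,5),0)[:130,u])))[:10]))
tool=T  # camera->world ; world->tool
s_tool=lambda p,Rm:(Rm.T@(p-t))
from rig import r
Rm=R.from_rotvec(r.read_state()["tool_rot"]).as_matrix()
print("tool x",Rm[:,0],"z",Rm[:,2])
for n,u,v,z in[("deckL",236.5,66,.095),("deckR",388,67,.095),("deckM",312,66.5,.095),("plate topfront L",260.5,25,.128),("plate topfront R",361,25,.128),("plate bot",310.5,36,.098),("baseL",243,115,.008),("baseR",384,115,.008),("tipL(-y?)",276.5,93,t[2]-.1543),("tipR",362.5,93,t[2]-.1543)]:
    print(n,np.round(1000*s_tool(onz(c,u,v,z,T),Rm),1))
```

```text
10 grad u [258, 259, 361, 362, 261, 360, 262, 257]
20 grad u [259, 361, 260, 258, 362, 360, 358, 359]
28 grad u [357, 265, 356, 264, 266, 358, 355, 263]
45 grad u [234, 235, 233, 232, 388, 236, 224, 387]
55 grad u [388, 389, 387, 234, 235, 398, 397, 225]
245 grad v [63, 64, 65, 66, 67, 69, 112, 113, 114, 115]
255 grad v [63, 64, 65, 66, 67, 81, 112, 113, 114, 115]
300 grad v [21, 22, 34, 35, 36, 65, 66, 114, 115, 116]
330 grad v [4, 5, 22, 35, 36, 37, 65, 66, 115, 116]
380 grad v [65, 66, 67, 68, 69, 114, 115, 116, 117, 118]
tool x [-9.55024815e-01  2.96525760e-01  2.75544098e-04] z [-2.05441798e-04  2.67572258e-04 -9.99999943e-01]
deckL [ 91.2 -36.1 232.9]
deckR [ 90.8  30.1 232.9]
deckM [ 91.   -3.1 232.9]
plate topfront L [102.5 -21.  199.9]
plate topfront R [102.5  14.8 199.9]
plate bot [102.8  -3.7 229.9]
baseL [ 67.7 -48.9 319.9]
baseR [ 67.7  42.  319.9]
tipL(-y?) [ 78.9 -11.8 154.3]
tipR [ 78.9  11.6 154.3]
```

```bash
python3 -m pendant '[0,-0.05,0.1,0,0,0,1, 0,-0.06,0.25,0,0,0,1, 0,0,0.4,0,0,0,1, 0,0,0.45,0,0,0,1, 0,0,0.4,0,0,0,1]' >/dev/null
python3 -m pendant '[0,0,0.3,0,0,0,1, 0,0,0.2,0,0,0,1, 0,0,0.08,0,0,0,1, 0,0,0,0,0,0,1, 0,0,0,0,0,0,1]'
python3 -m pendant '[0.05,0,0,0,0,0,1, 0.1,0,0,0,0,0,1, 0.15,0,0,0,0,0,1, 0.15,0,0,0,0,0,1, 0.1,0,0,0,0,0,1]' >/dev/null
python3 -m pendant '[0.05,0,0,0,0,0,1, 0,0,0,0,0,0,1, 0,0,0,0,0,0,1, 0,0,0,0,0,0,1, 0,0,0,0,0,0,1]'
python3 - <<'E'
from h import *
from rig import r,vision
ax=np.array([-.955,.2965,0])
for i in range(4):
    s=r.read_state();print(np.round(s["wrist_force"],2),round(float(s["wrist_force"]@ax),2),s["tool_pos"]@ax,s["tool_pos"][2]);c=vision.read_camera("wrist")
cv2.imwrite("pics/w4.png",c["image"])
E
```

```text
clock: 8.88
tool_pos: [0.6383, -0.2024, 0.2629]
tool_rot: [0.472, 3.105, -0.0]
wrist_force: [-0.2, -1.4, -2.4]
gripper_width: 0.0249
clock: 9.72
tool_pos: [0.621, -0.197, 0.2625]
tool_rot: [0.473, 3.106, -0.0]
wrist_force: [1.1, -0.3, -1.8]
gripper_width: 0.025
[ 1.12 -0.3  -1.84] -1.16 -0.6515089448936002 0.2624943133385707
[ 0.84  0.11 -1.68] -0.77 -0.6514773685670713 0.26247843898560064
[ 0.46 -0.35 -1.43] -0.55 -0.6514560654669618 0.2624671432641451
[ 0.12  0.55 -1.79] 0.05 -0.6514289607194431 0.26245211603106505
```

View pics/w4.png

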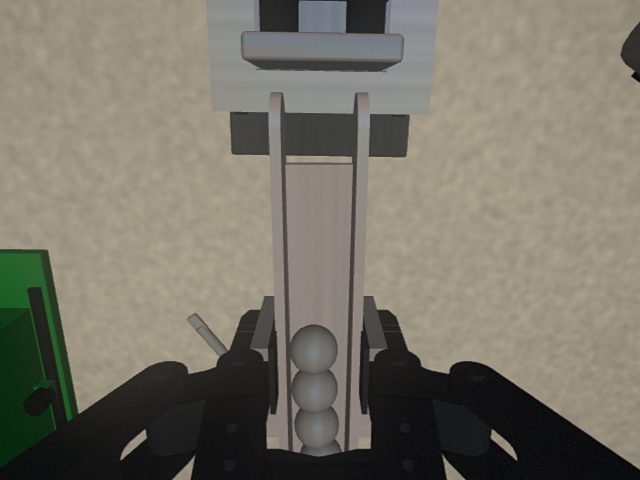

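Plate at u 242–403, noses centred at u=320: centred within 1 mm. Advancing slowly.

```bash
python3 -m pendant '[0.05,0,0,0,0,0,1, 0.05,0,0,0,0,0,1, 0.05,0,0,0,0,0,1, 0.05,0,0,0,0,0,1, 0.05,0,0,0,0,0,1]'
python3 -m pendant '[0.05,0,0,0,0,0,1, 0.05,0,0,0,0,0,1, 0.05,0,0,0,0,0,1, 0.05,0,0,0,0,0,1, 0.05,0,0,0,0,0,1]'
python3 -m pendant '[0.05,0,0,0,0,0,1, 0.05,0,0,0,0,0,1, 0.05,0,0,0,0,0,1, 0,0,0,0,0,0,1, 0,0,0,0,0,0,1]'
cat > st.py <<'E'
from h import *
from rig import r,vision
ax=np.array([-.955,.2965,0])
F=[];P=[]
for i in range(8):
    s=r.read_state();F.append(s["wrist_force"]);P.append(s["tool_pos"]);c=vision.read_camera("wrist")
F=np.array(F);P=np.array(P);print(s["clock"],"F",F.mean(0).round(2),"along",(F@ax).round(1),(F@ax).mean().round(2),"pos",(P@ax).mean().round(5),"z",P[-1,2].round(5))
E
python3 st.py
```

```text
clock: 10.33
tool_pos: [0.6138, -0.1947, 0.2626]
tool_rot: [0.472, 3.105, -0.0]
wrist_force: [2.0, 0.1, -2.6]
gripper_width: 0.0252
clock: 10.75
tool_pos: [0.6066, -0.1924, 0.2626]
tool_rot: [0.472, 3.105, 0.0]
wrist_force: [3.4, 0.3, -1.8]
gripper_width: 0.0254
clock: 11.17
tool_pos: [0.6023, -0.1911, 0.2625]
tool_rot: [0.473, 3.106, 0.0]
wrist_force: [3.9, 0.6, -2.9]
gripper_width: 0.0251
11.5167 F [ 3.54  0.02 -2.11] along [-3.6 -3.6 -3.  -2.9 -3.1 -3.8 -3.1 -3.8] -3.37 pos -0.6319 z 0.26252
```

```bash
python3 -m pendant '[0.04,0,0,0,0,0,1, 0.05,0,0,0,0,0,1, 0.05,0,0,0,0,0,1, 0.04,0,0,0,0,0,1, 0.03,0,0,0,0,0,1]'>/dev/null
python3 st.py
python3 -m pendant '[0.01,0,0,0,0,0,1, 0.01,0,0,0,0,0,1, 0,0,0,0,0,0,1, 0,0,0,0,0,0,1]'
python3 st.py
```

```text
12.3333 F [ 3.76  0.89 -2.13] along [-2.2 -2.8 -4.1 -3.1 -3.3 -3.6 -3.8 -3.7] -3.33 pos -0.62548 z 0.2625
clock: 12.72
tool_pos: [0.5957, -0.1891, 0.2625]
tool_rot: [0.473, 3.106, 0.0]
wrist_force: [3.8, 1.2, -1.4]
gripper_width: 0.025
13.0667 F [ 3.81  0.44 -2.05] along [-3.3 -2.9 -3.6 -3.4 -3.9 -3.7 -4.6 -2.7] -3.51 pos -0.62495 z 0.26253
```

```bash
for i in 1 ; do :; done; python3 -m pendant '[0.015,0,0,0,0,0,1, 0.015,0,0,0,0,0,1, 0,0,0,0,0,0,1]'>/dev/null
python3 st.py
python3 -m pendant '[0.015,0,0,0,0,0,1, 0,0,0,0,0,0,1, 0,0,0,0,0,0,1]'>/dev/null
python3 st.py
```

```text
13.7167 F [ 3.66 -0.33 -1.93] along [-4.4 -3.4 -4.3 -3.4 -3.  -3.1 -3.9 -3.2] -3.59 pos -0.62403 z 0.26252
14.3667 F [ 3.83 -0.14 -1.81] along [-3.  -3.5 -3.5 -4.3 -3.6 -3.5 -4.5 -3.6] -3.7 pos -0.62359 z 0.26252
```

```bash
python3 -m pendant '[0.015,0,0,0,0,0,1, 0.015,0,0,0,0,0,1, 0,0,0,0,0,0,1]'>/dev/null
python3 st.py
python3 -m pendant '[0.015,0,0,0,0,0,1, 0,0,0,0,0,0,1, 0,0,0,0,0,0,1]'>/dev/null
python3 st.py
```

```text
15.0167 F [ 4.21  0.11 -2.38] along [-4.4 -3.1 -4.1 -4.1 -3.4 -4.5 -4.2 -4.1] -3.99 pos -0.62271 z 0.26251
15.6667 F [ 5.01 -0.44 -2.43] along [-4.4 -5.  -5.2 -4.8 -4.6 -5.3 -4.7 -5.2] -4.92 pos -0.62241 z 0.2626
```

```bash
python3 -m pendant '[0.01,0,0,0,0,0,1, 0.01,0,0,0,0,0,1, 0,0,0,0,0,0,1]'>/dev/null
python3 st.py
python3 - <<'E'
from h import *
from rig import vision
c=vision.read_camera("wrist");cv2.imwrite("pics/w5.png",c["image"])
E
```

```text
16.3167 F [ 5.85 -0.39 -2.87] along [-5.8 -6.3 -4.5 -6.  -5.3 -6.  -5.6 -6.2] -5.7 pos -0.62203 z 0.26269
```

View pics/w5.png

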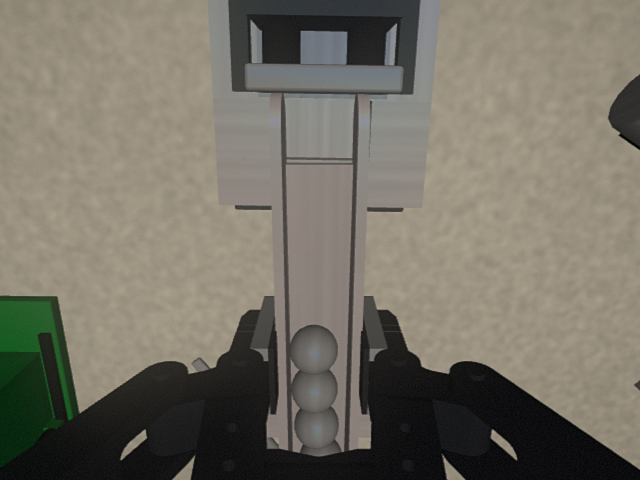

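Shutter shown open, noses at (278,95) and (362,95) on the plate, balls still at the rear. I'll press a little more, then tilt about the nose line in stages.

```bash
python3 -m pendant '[0.02,0,0,0,0,0,1, 0,0,0,0,0,0,1]'>/dev/null
python3 st.py
python3 -m pendant '[0.1355,0,-0.0593,0,-0.3,0,1, 0.1355,0,-0.0593,0,-0.3,0,1, 0.1355,0,-0.0593,0,-0.3,0,1, 0,0,0,0,0,0,1]'
python3 st.py
```

```text
16.9333 F [ 7.32 -0.71 -3.18] along [-7.1 -7.3 -7.6 -7.  -7.3 -7.1 -7.3 -6.9] -7.21 pos -0.62166 z 0.26277
clock: 17.32
tool_pos: [0.5803, -0.1843, 0.2685]
tool_rot: [0.46, 3.025, -0.019]
wrist_force: [8.7, -0.9, -3.0]
gripper_width: 0.0251
17.6667 F [ 7.39 -0.3  -1.65] along [-8.6 -8.  -6.2 -6.8 -6.9 -7.1 -6.7 -6.9] -7.14 pos -0.60924 z 0.26815
```

```bash
python3 -m pendant '[0.09,0,-0.04,0,-0.2,0,1, 0.09,0,-0.04,0,-0.2,0,1, 0.09,0,-0.04,0,-0.2,0,1, 0.09,0,-0.04,0,-0.2,0,1, 0.09,0,-0.04,0,-0.2,0,1]'
python3 st.py
python3 -m pendant '[0.09,0,-0.04,0,-0.2,0,1, 0.09,0,-0.04,0,-0.2,0,1, 0.09,0,-0.04,0,-0.2,0,1, 0.09,0,-0.04,0,-0.2,0,1, 0.09,0,-0.04,0,-0.2,0,1]'
python3 st.py
```

```text
clock: 18.13
tool_pos: [0.5673, -0.1803, 0.2728]
tool_rot: [0.447, 2.941, -0.038]
wrist_force: [5.8, -2.0, 1.5]
gripper_width: 0.0248
18.4833 F [ 6.56 -1.18 -0.04] along [-6.2 -7.8 -7.4 -7.  -6.5 -6.1 -5.9 -6.2] -6.62 pos -0.59517 z 0.27273
clock: 18.95
tool_pos: [0.5535, -0.1762, 0.2761]
tool_rot: [0.434, 2.855, -0.057]
wrist_force: [5.3, -2.0, 1.7]
gripper_width: 0.0251
19.3 F [ 6.   -1.4   1.33] along [-5.7 -6.  -6.8 -6.4 -6.3 -5.5 -6.4 -6.2] -6.15 pos -0.5808 z 0.2761
```

```bash
python3 -m pendant '[0.135,0,-0.059,0,-0.3,0,1, 0.135,0,-0.059,0,-0.3,0,1, 0.135,0,-0.059,0,-0.3,0,1, 0.135,0,-0.059,0,-0.3,0,1, 0.135,0,-0.059,0,-0.3,0,1]'
python3 st.py
python3 - <<'E'
from h import *
from rig import r,vision
s=r.read_state();Rm=R.from_rotvec(s["tool_rot"]).as_matrix()
n=s["tool_pos"]+Rm@[.07,0,.1543];print("nose",n,n@[-.955,.2965,0],"tilt",np.degrees(np.arccos(-Rm[2,2])))
c=vision.read_camera("wrist");cv2.imwrite("pics/w6.png",c["image"])
E
```

```text
clock: 19.77
tool_pos: [0.5324, -0.1697, 0.2785]
tool_rot: [0.415, 2.726, -0.082]
wrist_force: [6.0, -2.7, 0.8]
gripper_width: 0.0254
20.1167 F [ 6.36 -2.01  1.41] along [-6.5 -7.7 -7.7 -6.7 -6.1 -5.8 -6.3 -6.5] -6.67 pos -0.55874 z 0.27845
nose [ 0.52616402 -0.16785359  0.10912379] -0.5522552316289462 tilt 22.115489671944367
```

View pics/w6.png

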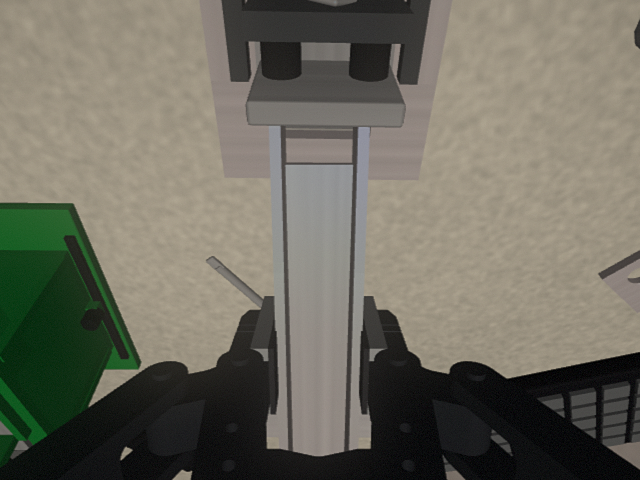

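The channel is empty where visible, with no ball between the floor end (v=163) and the plate (v=125). I'll tilt to about 31°, hold, and check.

```bash
python3 -m pendant '[0.135,0,-0.059,0,-0.3,0,1, 0.135,0,-0.059,0,-0.3,0,1, 0.135,0,-0.059,0,-0.3,0,1, 0.135,0,-0.059,0,-0.3,0,1, 0.135,0,-0.059,0,-0.3,0,1]'
python3 st.py
python3 -m pendant '[0.135,0,-0.059,0,-0.3,0,1, 0,0,0,0,0,0,1, 0,0,0,0,0,0,1, 0,0,0,0,0,0,1, 0,0,0,0,0,0,1]' >/dev/null
python3 -m pendant '[0,0,0,0,0,0,1, 0,0,0,0,0,0,1, 0,0,0,0,0,0,1, 0,0,0,0,0,0,1, 0,0,0,0,0,0,1]' >/dev/null
python3 -m pendant '[0,0,0,0,0,0,1, 0,0,0,0,0,0,1, 0,0,0,0,0,0,1, 0,0,0,0,0,0,1, 0,0,0,0,0,0,1]' >/dev/null
python3 st.py
python3 - <<'E'
from h import *
from rig import vision
def cr(i,x,y,w=130,h=98): return cv2.convertScaleAbs(cv2.resize(i[y:y+h,x:x+w],(390,294),interpolation=cv2.INTER_CUBIC),alpha=1.5)
a=vision.read_camera("scene")["image"];b=vision.read_camera("side")["image"];w=vision.read_camera("wrist")["image"]
cv2.imwrite("pics/m7.png",np.vstack([np.hstack([cr(a,235,170),cr(b,310,200)]),np.hstack([cv2.resize(w,(390,294)),cr(w,240,80,150,113)])]))
E
```

```text
clock: 20.63
tool_pos: [0.5114, -0.1631, 0.2779]
tool_rot: [0.395, 2.598, -0.106]
wrist_force: [5.3, -2.3, 2.2]
gripper_width: 0.0248
20.9833 F [ 6.33 -2.26 -0.03] along [-5.8 -6.6 -7.1 -7.4 -7.5 -6.5 -6.1 -6.7] -6.71 pos -0.53658 z 0.27766
22.6333 F [ 6.41 -1.94 -1.29] along [-6.8 -6.1 -7.9 -7.  -6.3 -6.2 -6.4 -6.8] -6.69 pos -0.53239 z 0.27704
```

View pics/m7.png

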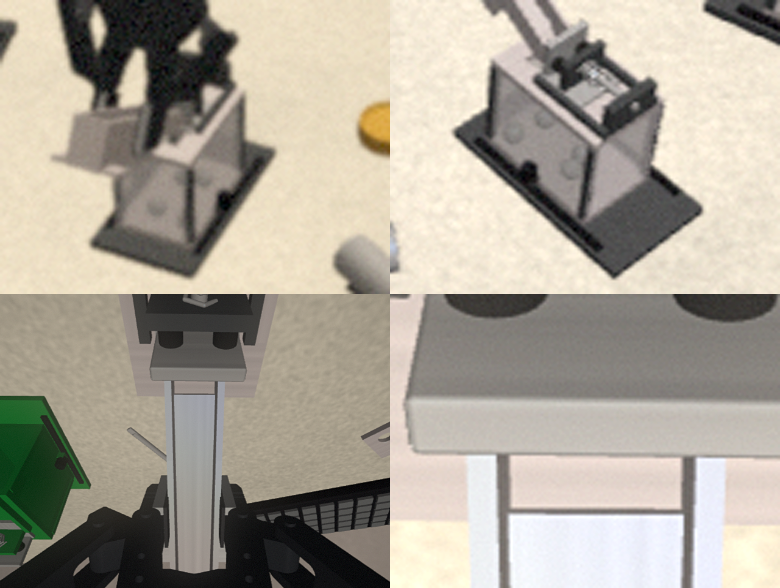

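In the side view four balls are seen through the bin wall, around (513,130), (543,118), (572,165) and (580,150). The channel is empty, so I'll retreat and level the chute.

```bash
python3 -m pendant '[-0.07,0,0.04,0,0,0,1, -0.15,0,0.09,0,0,0,1, -0.29,0,0.17,0,0,0,1, -0.29,0,0.17,0,0,0,1, -0.29,0,0.17,0,0,0,1]'
python3 -m pendant '[-0.29,0,0.17,0,0,0,1, -0.29,0,0.17,0,0,0,1, -0.2,0,0.1,0,0,0,1, -0.45,0,0.02,0,1,0,1, -0.45,0,0.02,0,1,0,1]' >/dev/null
python3 -m pendant '[-0.45,0,0.02,0,1,0,1, -0.45,0,0.02,0,1,0,1, -0.45,0,0.02,0,1,0,1, -0.45,0,0.02,0,1,0,1, -0.1,0,0,0,0.22,0,1]' >/dev/null
python3 -m pendant '[0,0,-0.3,0,0,0,1, 0,0,-0.6,0,0,0,1, 0,0,-0.6,0,0,0,1, 0,0,-0.3,0,0,0,1, 0,0,0,0,0,0,1]'
cat > go.py <<'E'
from h import *
from rig import r
s=r.read_state();Rm=R.from_rotvec(s["tool_rot"]).as_matrix();print("pos",s["tool_pos"].round(4),"z-axis",Rm[:,2].round(4),"yaw",np.degrees(np.arctan2(Rm[1,1],Rm[0,1]))-90)
d=np.array([.5209,.2003,.1843])-s["tool_pos"];print("units to go",(Rm.T@d/.03).round(3))
E
python3 go.py
```

```text
clock: 23.25
tool_pos: [0.5435, -0.1728, 0.2763]
tool_rot: [0.392, 2.577, -0.108]
wrist_force: [-0.3, -0.1, -1.0]
gripper_width: 0.0251
clock: 24.5
tool_pos: [0.6455, -0.2046, 0.3566]
tool_rot: [0.472, 3.103, -0.001]
wrist_force: [0.1, 0.3, -1.6]
gripper_width: 0.0248
pos [ 0.6455 -0.2046  0.3566] z-axis [ 0.0028 -0.0013 -1.    ] yaw -17.293308820034525
units to go [ 7.996 11.653  5.713]
```

```bash
python3 -m pendant '[0.1,0.15,0,0,0.035,0,1, 0.25,0.36,0,0,0,0,1, 0.45,0.65,0,0,0,0,1, 0.45,0.65,0,0,0,0,1, 0.45,0.65,0,0,0,0,1]' >/dev/null
python3 -m pendant '[0.45,0.65,0,0,0,0,1, 0.45,0.65,0,0,0,0,1, 0.45,0.65,0,0,0,0,1, 0.45,0.65,0,0,0,0,1, 0.45,0.65,0,0,0,0,1]' >/dev/null
python3 -m pendant '[0.45,0.65,0,0,0,0,1, 0.45,0.65,0,0,0,0,1, 0.45,0.65,0,0,0,0,1, 0.45,0.65,0,0,0,0,1, 0.45,0.65,0,0,0,0,1]' >/dev/null
python3 -m pendant '[0.45,0.65,0.2,0,0,0,1, 0.45,0.65,0.4,0,0,0,1, 0.3,0.5,0.6,0,0,-0.3,1, 0.2,0.3,0.6,0,0,-0.3,1, 0,0,0.6,0,0,-0.32,1]' >/dev/null
python3 -m pendant '[0,0,0.6,0,0,0,1, 0,0,0.6,0,0,0,1, 0,0,0.5,0,0,0,1, 0,0,0.3,0,0,0,1, 0,0,0,0,0,0,1]'
python3 go.py
```

```text
clock: 26.58
tool_pos: [0.5235, 0.18, 0.2204]
tool_rot: [-0.346, -3.113, 0.001]
wrist_force: [-0.5, -0.3, -1.6]
gripper_width: 0.0254
pos [0.5235 0.18   0.2204] z-axis [-9.e-03  6.e-04 -1.e+00] yaw -12.69531459218453
units to go [0.224 0.641 1.204]
```

```bash
python3 -m pendant '[0.1,0.3,0.2,0,0,0,1, 0.12,0.34,0.3,0,0,0,1, 0,0,0.2,0,0,0,1, 0,0,0,0,0,0,1, 0,0,0,0,0,0,1]'
python3 go.py
```

```text
clock: 27.0
tool_pos: [0.5227, 0.2008, 0.2016]
tool_rot: [-0.346, -3.117, -0.001]
wrist_force: [0.4, -0.2, -1.5]
gripper_width: 0.0251
pos [0.5227 0.2008 0.2016] z-axis [-0.005   0.0012 -1.    ] yaw -12.656959045961173
units to go [ 0.052 -0.03   0.578]
```

```bash
python3 -m pendant '[0.05,-0.03,0.25,0,0,0,1, 0,0,0.15,0,0,0,1, 0,0,0,0,0,0,1, 0,0,0,0,0,0,1, 0,0,0,0,0,0,1]'>/dev/null
python3 go.py
python3 - <<'E'
from h import *
from rig import vision
a=vision.read_camera("scene")["image"];w=vision.read_camera("wrist")["image"]
def cr(i,x,y,w=130,h=98): return cv2.convertScaleAbs(cv2.resize(i[y:y+h,x:x+w],(390,294),interpolation=cv2.INTER_CUBIC),alpha=1.5)
cv2.imwrite("pics/m8.png",np.hstack([cr(a,380,200),cv2.resize(w,(390,294))]))
E
```

```text
pos [0.5213 0.1998 0.1899] z-axis [-0.0045  0.0015 -1.    ] yaw -12.716653579077459
units to go [0.017 0.014 0.187]
```

View pics/m8.png

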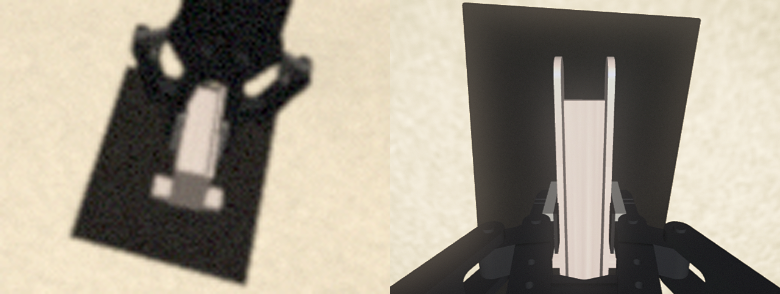

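The chute is empty and level over the mat. Setting it down gently.

```bash
python3 -m pendant '[0.04,0,0.05,0,-0.05,0,1, 0,0,0.05,0,0,0,1, 0,0,0.04,0,0,0,1, 0,0,0.02,0,0,0,1, 0,0,0,0,0,0,1]'
python3 -m pendant '[0,0,0.02,0,0,0,1, 0,0,0,0,0,0,1, 0,0,0,0,0,0,1]'
python3 go.py
```

```text
clock: 27.93
tool_pos: [0.52, 0.2001, 0.1849]
tool_rot: [-0.347, -3.122, -0.0]
wrist_force: [-0.0, -0.3, -1.2]
gripper_width: 0.0252
clock: 28.18
tool_pos: [0.5201, 0.2002, 0.1845]
tool_rot: [-0.347, -3.122, -0.001]
wrist_force: [0.2, -0.5, -0.2]
gripper_width: 0.0249
pos [0.5201 0.2002 0.1845] z-axis [-3.e-04  5.e-04 -1.e+00] yaw -12.702098424438674
units to go [-0.026  0.011  0.005]
```

```bash
python3 -m pendant '[0,0,0.01,0,0,0,1, 0,0,0,0,0,0,0.2, 0,0,0,0,0,0,0, 0,0,0,0,0,0,-0.5, 0,0,0,0,0,0,-1]'
python3 -m pendant '[0,0,0,0,0,0,-1, 0,0,0,0,0,0,-1, 0,0,-0.2,0,0,0,-1, 0,0,-0.5,0,0,0,-1, 0,0,-0.8,0,0,0,-1]'
python3 -m pendant '[0,0,-0.8,0,0,0,-1, 0,0,-0.8,0,0,0,-1, 0,0,-0.8,0,0,0,-1, 0,0,-0.6,0,0,0,-1, 0,0,0,0,0,0,-1]'
python3 -m pendant '[0,0,0,0,0,0,-1, 0,0,0,0,0,0,-1, 0,0,0,0,0,0,-1]' >/dev/null
python3 - <<'E'
from h import *
from rig import r,vision
s=r.read_state();c=vision.read_camera("wrist");T=wristT(s,c);w=c["image"]
a=vision.read_camera("scene")["image"];b=vision.read_camera("side")["image"]
cv2.imwrite("pics/m9.png",np.vstack([np.hstack([cv2.resize(w,(390,294)),cv2.resize(a,(390,294))]),np.hstack([cv2.resize(b,(390,294)),cv2.convertScaleAbs(cv2.resize(b[200:298,310:440],(390,294)),alpha=1.5)])]))
g=cv2.GaussianBlur(cv2.cvtColor(w,cv2.COLOR_BGR2GRAY),(3,3),0);m=np.zeros_like(g);m[40:380,270:370]=cv2.inRange(g,90,255)[40:380,270:370]
for z,col in((.03,(298,303,341,346)),): print([ (u,int(np.flatnonzero(m[:,u]).min()) if m[:,u].any() else -1,int(np.flatnonzero(m[:,u]).max()) if m[:,u].any() else -1) for u in col])
P=[]
for v in range(110,260,5):
    u=np.flatnonzero(m[v])
    if len(u): P.append((onz(c,u[0],v,.039,T)+onz(c,u[-1],v,.039,T))[:2]/2)
P=np.array(P);k=np.polyfit(P[:,0],P[:,1],1);print("yaw",np.degrees(np.arctan(k[0])),P[0],P[-1],proj(c,(.5206,.2002,.039),T))
E
```

```text
clock: 28.6
tool_pos: [0.5201, 0.2002, 0.1842]
tool_rot: [-0.347, -3.122, -0.001]
wrist_force: [0.2, 0.4, 0.3]
gripper_width: 0.0654
clock: 29.02
tool_pos: [0.5191, 0.1999, 0.2283]
tool_rot: [-0.347, -3.118, 0.001]
wrist_force: [-0.3, 0.7, 0.5]
gripper_width: 0.0856
clock: 29.43
tool_pos: [0.5212, 0.2004, 0.3234]
tool_rot: [0.347, 3.117, 0.004]
wrist_force: [0.6, -0.1, 0.2]
gripper_width: 0.0854
[(298, 40, 379), (303, 40, 379), (341, 40, 379), (346, 40, 379)]
yaw -12.874374596691599 [0.44914114 0.21607609] [0.53215148 0.19711507] (np.float64(319.78628081835046), np.float64(236.35257704132516))
```

View pics/m9.png

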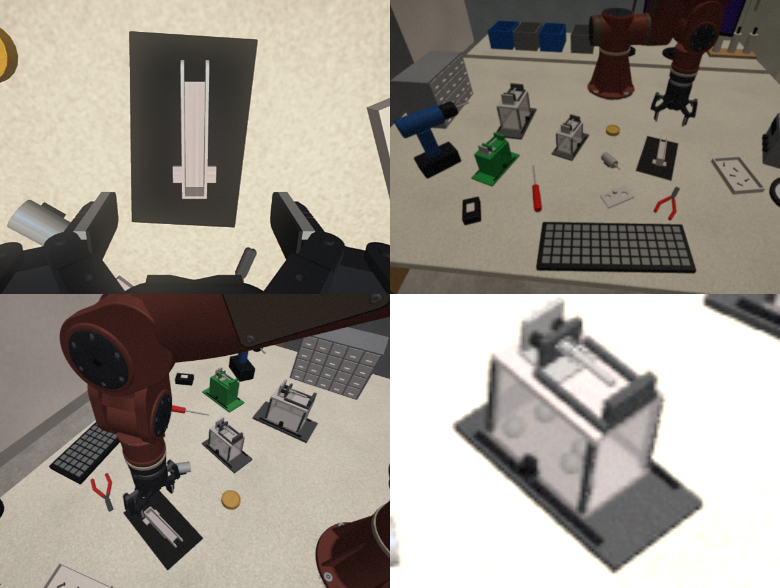

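```bash
python3 -c "
from rig import r,job
print(r.read_state()['clock']);print(job.hand_in())"
```

```text
29.8333
the job is handed in; nothing more can be done
None
```

I handed in the job at 29.8 s of the 72 s allowed. All the checks agreed except the final ball count: I could clearly see only three of the four balls in the bin in the last picture.

- **Pushing the shutter:** I gripped the chute level and pushed the small grey feeder's shutter to its stop. The force rose past the stop and held at about 6 to 7 N; the highest reading I saw was about 9 N.
- **Pouring:** I tilted the chute to about 31° about its nose line. A picture taken then showed the channel empty and what looked like four balls through the bin wall, two of them overlapping and hard to tell apart.
- **Placing it back:** I levelled the chute, stood it on the mat and let go. The final measurement gave a yaw of −12.9° against −12.8° at the start, and it stands about 10 mm from the mat's middle.
- **Last picture:** The chute is empty and upright on the mat, no ball is visible on the bench or mat, the shutter has sprung shut, and the five bystanders look unmoved. The fourth ball is probably hidden behind another ball or the bin's corner post. I had used all 12 pictures and could not look again.

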